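# Test the grinder's stop button

### The arm

A 7-joint arm with a two-finger parallel gripper is mounted at the origin on the work surface. World frame = base frame: x ahead of the robot, y to its left, z up, the work surface at z = 0. Lengths are in m, angles in degrees, forces in N, time in s.
With the tool pointing down it reaches from about 0.425 to 0.875 m from the base axis. Payload 4.7 kg.
Tool frame: the origin (TCP) lies on the centre line of the jaws, within the pads' length; the fingertips stand 8 mm ahead of it and the grasp point (between the pads) lies 11 mm behind it; z points along the fingers, y is the direction in which the jaws open and shut (so a half turn about z gives the same grasp; the last joint's range is limited). The gripper opens to 87 mm and grips with 3 to 60 N. Pads are 19 mm wide; open, the fingers measure 117 mm over their backs; the gripper's body (75 mm by 190 mm) begins 51 mm behind the grasp point.
Start: joints at [69.677, 18.392, -4.016, 83.108, 1.295, 78.541, -3.26], TCP at [0.234, -0.606, 0.231] pointing down, gripper open.
Joint ranges: [-163.93, 163.93], [-17.29, 119.83], [-79.2, 71.16], [3.27, 140.29], [-89.18, 269.18], [5.43, 117.66], [-154.24, 154.24]. Speed limits (degrees/s): [147.25, 147.25, 180, 180, 180, 180, 180].

### API

Orientations are given as [roll, pitch, yaw] about the fixed x, y, z axes, in that order (R = Rz(yaw) Ry(pitch) Rx(roll)).
In Python, from cell import env gives the robot as it stands. The module is installed in compiled form; this text tells all that it offers.
- The arm moves only by the tool move_arm, never from a script. Its argument "steps" is a list of rows, each a list of 2 entries, a list of its own where there are three numbers: the shift along the tool's x, y, z in m, then the turn about the tool's z in rad. A call has 1 to 20 rows; each row is the pose to reach, as a shift and turn from the pose commanded when the call began, along the tool's axes at that moment; what a row does not reach only later rows make up. A row lasts 1/8 s, in which the tool goes at most 62.5 mm and 10.7 degrees, less where a joint would pass 70% of its speed; a pose out of reach is approached as far as the arm can. A call with a gripper value outside its range is refused whole. "hand" is the closure, from -1 (fully open) to 1 (shut), set as the call begins (left out, the last holds). The fingers move at their own pace and stop on an object; "squeeze" is the grip in N (left out, the last holds). Time passes only in rows, so rows that repeat a pose let the fingers close. It gives the time, the measured TCP pose, the force and the opening at its end, in the units of the state.
- env.get_obs(): the state, without advancing time (a new reading comes with each control period).
- env.read_camera(name): name is "scene" or "top" or "wrist"; returns (picture, depth): 480x640x3 uint8, red, green, blue; 480x640 float32, m along the optical axis (not along the pixel's ray), 0 where there is no reading.
- env.calibration(name): a dict with "intrinsics" (3x3 intrinsics, pixels), "D" ([k1, k2, p1, p2, k3] as OpenCV has them; the pictures are not rectified), "position" and "orientation" of the camera in the world; the wrist camera has in their place "mount" (4x4, takes a point from camera to tool coordinates, whose origin is the TCP and whose axes are the flange's). Camera axes: x right, y up, looking along -z (the intrinsics and any distortion apply to the point x, -y, -z); pixel columns grow to the right and rows downward; lengths in m; the calibration is good to about 2 mm. A picture is of the moment at which its call begins: read the wrist's pose just before it. calibration takes no time and is no camera call.
- env.sign_off(): hands the job in, once; it reports no verdict.
Trained networks look in the newest picture that a camera, given by its name, has taken for a name from the list of things; names that differ only in an ending like _2 or _b are one class to them, and where a whole thing is asked for, a point or a joint stands for the part that bears it (a point fixed in the world has none). Each returns a list of dicts, best first, with "conf" (0 to 1); they miss things now and then, are a little off and sometimes report something else, mostly with a low value. They report only what shows in the picture. A call takes as long as a camera call. They do not tell look-alikes from the thing itself.
- env.cut_out(camera, query): "region" (480x640 bool, what is visible of it) and "uv" ([column, row] in pixels, amid what is visible of it).
The state is a dict: "time_s": time; "qpos": joint angles; "joint_velocities": joint speeds; "effort": joint torques, N m; "tool_pos": TCP position; "tool_rot": TCP orientation; "force": force on the tool from outside, world axes, zero at the start; "wrist_torque": the same for the moment, N m; "grip_width": finger opening in m.
Only numpy, scipy, OpenCV 4.12 (cv2) and the standard library are available. Lean on these libraries where they do the work, as an engineer would, in place of code of your own. Each camera call takes 0.05 s, during which the arm holds its last target. There are 200 camera calls.

### The job

Test the mushroom stop button on the bench: press it straight in until it latches and take the fingers off it so that it is seen to stay in, then push its ribs round clockwise with a fingertip until it releases and springs all the way back up. Do not hammer it, do not press the start button in the other box, and leave the loose things on the bench where they are.

Things in the scene. Friction and masses are not known exactly. Their poses are not given: they have to be found in the camera images.
- stop_box: Fixed dark steel box of the stop button, 120 x 120 mm, 55 mm high, origin at the centre of its underside, z up. The button's axis is vertical through the box's centre. Where it stands on the bench, and its yaw, vary; it may change places with the start box.
- stop_press (a joint): How far the grey mushroom head is pushed in, m: 0 up, 0.008 latched, 0.0105 hard stop; under 0.002 counts as up. Sprung: about 1.5 N when up, 4.5 N at the hard stop, so press to the stop. To latch, the head must be free to turn to its latched angle: press near the centre, then lift straight off.
- stop_twist (a joint): Turn of the head, rad, growing CLOCKWISE seen from above. About 0 when up. Pressed past 5 to 8 mm, a spring (0.06 to 0.09 N m) turns it by itself counterclockwise to -0.56: latched. Turned back clockwise to 0 (0.1 to 0.2 to be sure; hard stop +0.4) it springs up 8 mm. If a fingertip blocks the rise, lift straight up: the head follows; drawing back sideways may relatch it.
- stop_top (a point): Top centre of the head, on the axis, z up: 98 mm above the bench when up, 90 latched. Turns with the head. The head is a grey disc 90 mm across, 12 mm thick, with a central cone (43 mm across at its foot, a flat 12 mm across at its top) rising 17 mm above the disc's upper face, and two ribs on the disc's upper face, on opposite sides.
- rib_a (a point): Middle of the upright push face of the first rib: 32.5 mm from the axis, 6 mm above the disc. The face spans 22 to 43 mm from the axis and is 12 mm high. Axes turn with the head: x = the way to push for a clockwise turn, square to the face; y = away from the axis; z up. A fingertip goes down on the -x side, where the disc is bare for 45 mm; on the +x side the rib slopes down over 20 mm.
- rib_b (a point): The same for the second rib, half a turn away. Its axes are those of rib_a: here -y = away from the axis, the push is along -x, and the fingertip goes down on the +x side. Pushing either rib will do.
- start_box: Fixed dark steel box of the start button, 100 x 100 mm, 55 mm high, origin at the centre of its underside. On it a small flat round grey button (32 mm across, 23 mm high). Not to be pressed.
- start (a joint): How far the start button is pushed in, m: 0 = out, 0.006 = fully in. Must stay under 0.003.
- screw_jar_mid (a point): Loose bystander: glass jar, 52 mm across, 70 mm tall. Point half-way up, over its origin.
- saw_mid (a point): Loose bystander: small hacksaw lying flat, about 250 x 75 mm, 14 mm high. Point half-way up, over its origin.
- file_mid (a point): Loose bystander: flat file with a wooden handle, 275 mm long, 22 mm high. Point half-way up, over its origin.
- parts_tray_mid (a point): Loose bystander: open grey plastic tray 120 x 80 x 40 mm. Point half-way up, over its origin.
- square_mid (a point): Loose bystander: try square lying flat, 100 x 135 mm, 14 mm high. Point half-way up, over its origin.
- oil_stone_mid (a point): Loose bystander: sharpening stone 45 x 120 x 25 mm. Point half-way up, over its origin.
- chuck_key_case_mid (a point): Loose bystander: small wooden case 50 x 40 x 30 mm. Point half-way up, over its origin.
Not all that is in view belongs to the job. What is shaped like the stop_box but orange or turquoise is not meant.

How it is judged:
By the outcome, as a careful person would: the job done as asked, in the order asked, and still so for the second after the job is handed in, with the robot touching nothing.
It also fails if it takes over 42 s, if anything falls off the work surface, if the arm or the gripper's body presses on something with over 40 N, if the wrist force passes 120 N, or if a joint passes its speed limit or range.

## Working session

There is one attempt and no reset: what is moved stays moved. The work goes in short steps, Python scripts to look and compute and a tool call to move; the robot and the scene stay as the last step left them, time stands still between calls to the robot, and variables do not carry over. Pictures are saved under pics/ and viewed, about 8 in all and at most 12, crops included, and the job is handed in when it is done.

Besides the shell and the picture viewer there is one more tool, called after "Request:" as a command line: name --argument value ..., lists and objects as JSON in quotes. move_arm: Moves the arm, as the interface text tells. Its arguments: {"type":"object","properties":{"steps":{"type":"array"},"hand":{"type":"number"},"squeeze":{"type":"number"}},"required":["steps"]}

```bash
mkdir -p pics; cat > h.py <<'E'
import numpy as np, cv2
from scipy.spatial.transform import Rotation as R
from cell import env
def pose(name):
    c=env.calibration(name); K=np.array(c["intrinsics"]); D=np.array(c["D"],float)
    if "mount" in c:
        o=env.get_obs(); T=np.eye(4); 
        r=np.array(o["tool_rot"]); T[:3,:3]=R.from_euler('xyz',r,degrees=True).as_matrix(); T[:3,3]=o["tool_pos"]
        T=T@np.array(c["mount"])
        return K,D,T
    q=np.array(c["orientation"]); T=np.eye(4)
    T[:3,:3]=q if q.shape==(3,3) else R.from_euler('xyz',q,degrees=True).as_matrix()
    T[:3,3]=c["position"]; return K,D,T
def cloud(name):
    K,D,T=pose(name); im,d=env.read_camera(name)
    v,u=np.mgrid[:480,:640]; p=cv2.undistortPoints(np.stack([u.ravel(),v.ravel()],1).astype(float)[:,None],K,D)[:,0]
    z=d.ravel(); P=np.stack([p[:,0]*z,-p[:,1]*z,-z],1)@T[:3,:3].T+T[:3,3]
    P[z==0]=np.nan
    return im,P.reshape(480,640,3)
def save(im,n): cv2.imwrite('pics/'+n,cv2.cvtColor(im,cv2.COLOR_RGB2BGR))
E
python3 - <<'E'
from h import *
o=env.get_obs(); print({k:np.round(v,3) for k,v in o.items()})
print(env.calibration("top")["orientation"])
for c in ["top","scene"]:
    im,P=cloud(c); save(im,c+'.png')
    for q in ["stop_box","stop_press","start_box"]:
        for r in env.cut_out(c,q):
            m=r["region"]; print(c,q,round(r["conf"],2),np.round(r["uv"]),m.sum(),np.round(np.nanmedian(P[m],0),3),np.round(np.nanmax(P[m][:,2]),3))
E
```

```text
{'time_s': np.float64(0.0), 'qpos': array([69.678, 18.44 , -4.015, 83.174,  1.297, 78.54 , -3.259]), 'joint_velocities': array([ 0.016,  0.01 ,  0.072, -0.088, -0.047, -0.011, -0.06 ]), 'effort': array([ 1.0000e-03, -4.9129e+01, -4.0400e-01, -3.1252e+01, -6.4000e-02,
        4.4000e-02,  0.0000e+00]), 'tool_pos': array([ 0.234, -0.606,  0.229]), 'tool_rot': array([-1.79892e+02,  7.00000e-03,  2.11320e+01]), 'force': array([-0.009, -0.346, -0.183]), 'wrist_torque': array([ 0.003, -0.022,  0.003]), 'grip_width': np.float64(0.087)}
[ 11.00197574  -0.68883883 -89.84768166]
top stop_box 0.87 [199. 252.] 2680 [0.493 0.358 0.057] 0.102
top stop_box 0.85 [318. 310.] 2447 [0.35  0.067 0.059] 0.103
top stop_box 0.75 [281. 226.] 2514 [0.555 0.154 0.058] 0.105
top stop_box 0.56 [141. 310.] 2991 [0.353 0.496 0.056] 0.103
top stop_press 0.8 [132. 308.] 1151 [0.354 0.505 0.082] 0.103
top stop_press 0.76 [194. 254.] 1045 [0.496 0.365 0.082] 0.102
top stop_press 0.63 [491. 230.] 1024 [ 0.55  -0.367  0.083] 0.104
top stop_press 0.61 [282. 225.] 999 [0.561 0.156 0.083] 0.105
top stop_press 0.6 [322. 31
[... 167 characters left out ...]
ne stop_box 0.78 [481. 218.] 1953 [0.389 0.494 0.054] 0.098
scene stop_box 0.72 [356. 269.] 2787 [0.598 0.151 0.055] 0.102
scene stop_box 0.64 [143. 263.] 2923 [ 0.578 -0.354  0.055] 0.101
scene stop_box 0.56 [440. 250.] 2376 [0.531 0.356 0.055] 0.101
scene stop_box 0.55 [319. 215.] 2016 [0.389 0.066 0.055] 0.1
scene stop_press 0.91 [317. 199.] 540 [0.366 0.066 0.082] 0.1
scene stop_press 0.88 [356. 252.] 788 [0.578 0.153 0.082] 0.102
scene stop_press 0.69 [441. 237.] 727 [0.512 0.362 0.082] 0.101
scene stop_press 0.62 [137. 244.] 803 [ 0.562 -0.366  0.082] 0.101
scene stop_press 0.58 [484. 206.] 516 [0.371 0.503 0.081] 0.098
scene start_box 0.66 [223. 253.] 1861 [ 0.532 -0.167  0.054] 0.082
```

View pics/top.png

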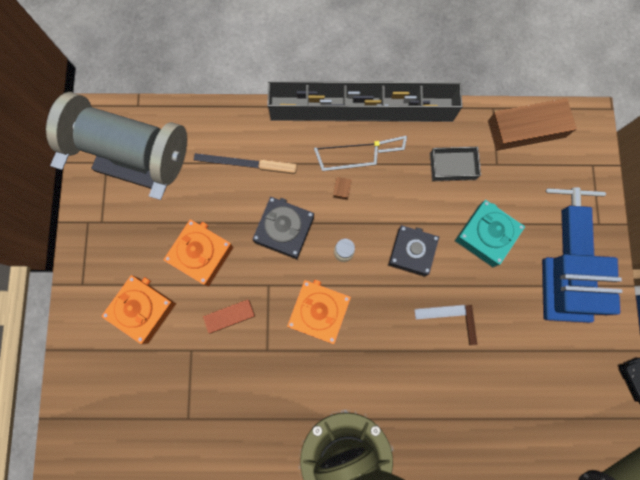

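View pics/scene.png

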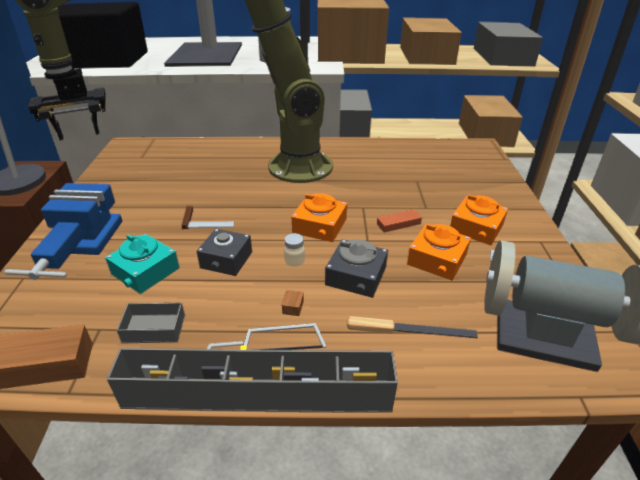

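The candidates in the top picture are:
- orange (199,252), (318,310) and (141,310)
- turquoise (491,230)
- start box, dark with a small button, (412,250)
- dark box with the grey mushroom, (281,226)

I choose the one at (281,226). Next I'll measure its centre and view a close crop.

```bash
python3 - <<'E'
from h import *
from scipy.optimize import least_squares
print(np.round(env.calibration("wrist")["mount"],3))
for c in ["top","scene"]:
    im,P=cloud(c)
    m=(np.hypot(P[...,0]-.558,P[...,1]-.155)<.08)&(P[...,2]>.074)
    v,u=np.where(m); Q=P[m]; h=cv2.minEnclosingCircle(Q[:,:2].astype(np.float32)); t=Q[Q[:,2]>.092]
    print(c,np.round(h,3),len(t),np.round(t.mean(0),4))
    m2=(np.hypot(P[...,0]-.558,P[...,1]-.155)<.095)&(P[...,2]>.048)&(P[...,2]<.06); print(cv2.minAreaRect(P[m2][:,:2].astype(np.float32)*1000))
im,P=cloud("top"); save(cv2.resize(im[185:270,235:325],None,fx=6,fy=6,interpolation=cv2.INTER_CUBIC),'crop.png')
o=env.get_obs(); Rm=R.from_euler('xyz',o["tool_rot"],degrees=True).as_matrix()
print(Rm.T@(np.array([.558,.155,.25])-o["tool_pos"]))
E
```

```text
[[ 0.001  0.96   0.279  0.077]
 [ 1.    -0.001  0.001  0.   ]
 [ 0.001  0.279 -0.96  -0.154]
 [ 0.     0.     0.     1.   ]]Traceback (most recent call last):
  File "<stdin>", line 8, in <module>
    return _wrapfunc(a, 'round', decimals=decimals, out=out)
    return _wrapit(obj, method, *args, **kwds)
    conv = _array_converter(obj)
ValueError: setting an array element with a sequence. The requested array has an inhomogeneous shape after 1 dimensions. The detected shape was (2,) + inhomogeneous part.
```

```bash
cat >> h.py <<'E'
def fit(P,c=(.558,.155)):
    r=np.hypot(P[...,0]-c[0],P[...,1]-c[1])
    Q=P[(r<.075)&(P[...,2]>.069)]; t=Q[(Q[:,2]>Q[:,2].max()-.006)]
    print('disc',cv2.minEnclosingCircle(Q[:,:2].astype(np.float32)),'top',len(t),np.round(np.median(t,0),4))
    print('box',cv2.minAreaRect(P[(r<.095)&(P[...,2]>.048)&(P[...,2]<.06)][:,:2].astype(np.float32)*1000))
def shift(x,y,z):
    o=env.get_obs(); Rm=R.from_euler('xyz',o["tool_rot"],degrees=True).as_matrix()
    print('tool',o["tool_pos"],o["tool_rot"],o["time_s"],'shift',np.round(Rm.T@(np.array([x,y,z])-o["tool_pos"]),4))
E
python3 - <<'E'
from h import *
for c in ["top","scene"]:
    im,P=cloud(c); fit(P)
    if c=="top": save(cv2.resize(im[185:270,235:325],None,fx=6,fy=6,interpolation=cv2.INTER_CUBIC),'crop.png')
shift(.558,.155,.25)
E
```

```text
disc ((0.5631632208824158, 0.1563386470079422), 0.04562824219465256) top 22 [0.5635 0.1552 0.0986]
box ((563.5912475585938, 156.41506958007812), (120.50157165527344, 120.83968353271484), 68.91582489013672)
disc ((0.5661268830299377, 0.15484555065631866), 0.04573335871100426) top 53 [0.5692 0.1546 0.0962]
box ((564.9133911132812, 154.50643920898438), (121.8759765625, 126.18824005126953), 68.63336944580078)
tool [ 0.23430808 -0.60631865  0.23057575] [1.79996048e+02 2.71620314e-03 2.11323034e+01] 0.55 shift [ 0.5764 -0.5934 -0.0195]
```

View pics/crop.png

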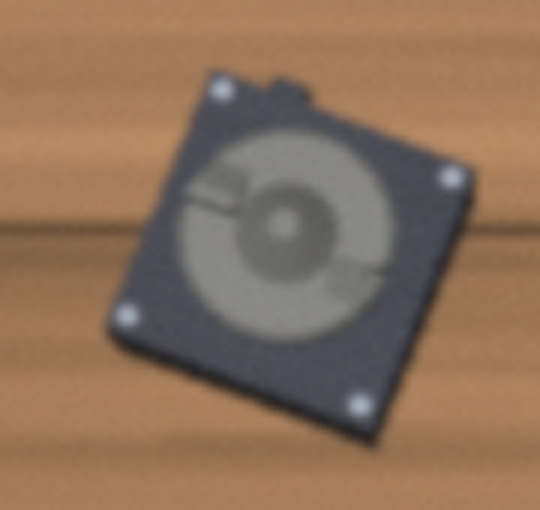

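The crop shows a dark box with a grey mushroom head, centred on crop (285,232). The ribs are at left (215,195) and right (360,275), with their sharp push faces on the lower-left and upper-right sides. The box fits at 120 x 120 mm with the axis near (0.564, 0.156). I'll go above it with the fingers closed.

Request:
move_arm --steps '[[[0.03, -0.03, -0.02], 0], [[0.07, -0.07, -0.03], 0], [[0.11, -0.11, -0.03], 0], [[0.15, -0.15, -0.03], 0], [[0.19, -0.19, -0.03], 0], [[0.23, -0.23, -0.03], 0], [[0.27, -0.27, -0.03], 0], [[0.31, -0.315, -0.03], 0], [[0.35, -0.355, -0.03], 0], [[0.39, -0.395, -0.03], 0], [[0.43, -0.437, -0.03], 0], [[0.47, -0.478, -0.03], 0], [[0.51, -0.519, -0.03], 0], [[0.54, -0.55, -0.03], 0], [[0.562, -0.572, -0.025], 0], [[0.575, -0.585, -0.02], 0], [[0.582, -0.592, -0.02], 0], [[0.582, -0.592, -0.02], 0], [[0.582, -0.592, -0.02], 0], [[0.582, -0.592, -0.02], 0]]' --hand 1 --squeeze 10

```text
time_s: 3.05
tool_pos: [0.5639, 0.1546, 0.2508]
tool_rot: [179.9, -0.0, 21.0]
force: [1.2, 0.7, -0.7]
grip_width: 0.0006
```

```bash
python3 - <<'E'
from h import *
im,P=cloud("wrist"); save(im,'w1.png'); fit(P,(.564,.156)); shift(.564,.156,.116)
print(env.get_obs()["force"],env.get_obs()["grip_width"])
E
```

```text
disc ((0.583950936794281, 0.16373533010482788), 0.07032237201929092) top 9184 [0.5843 0.1756 0.3605]
box ((563.826904296875, 156.19683837890625), (120.2818374633789, 120.441162109375), 68.922119140625)
tool [0.56381813 0.15477471 0.25078136] [ 1.79952667e+02 -1.04774294e-02  2.10531109e+01] 3.1 shift [ 0.0006 -0.0012  0.1348]
[ 0.35781474 -0.11402478  0.53554363] 0.00020552930869175768
```

View pics/w1.png

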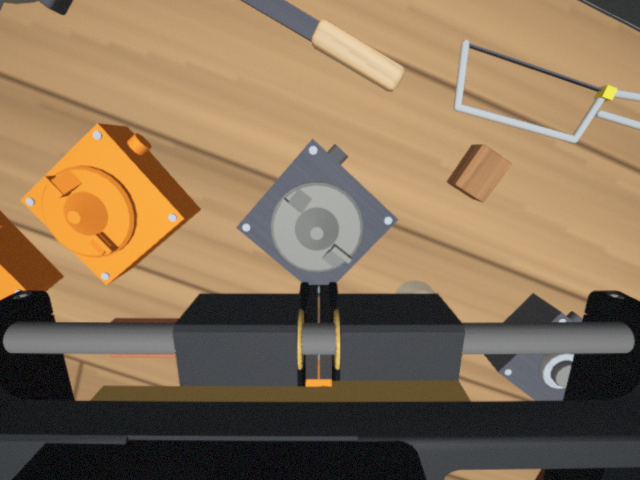

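The wrist picture shows the dark stop box with its head at (317,228), the fingertips at (318,290) above it, and nothing in the way. The box centre agrees at (0.564, 0.156). I'll go down to just above the head, then press slowly.

Request:
move_arm --steps '[[[0, -0.001, 0.03], 0], [[0.0, -0.001, 0.07], 0], [[0.0, -0.001, 0.1], 0], [[0.0, -0.001, 0.12], 0], [[0.0, -0.001, 0.132], 0], [[0.0, -0.001, 0.138], 0], [[0.0, -0.001, 0.141], 0], [[0.0, -0.001, 0.143], 0], [[0.0, -0.001, 0.145], 0], [[0.0, -0.001, 0.147], 0], [[0.0, -0.001, 0.149], 0], [[0.0, -0.001, 0.151], 0], [[0.0, -0.001, 0.153], 0], [[0.0, -0.001, 0.155], 0], [[0.0, -0.001, 0.1555], 0], [[0.0, -0.001, 0.156], 0], [[0.0, -0.001, 0.156], 0]]'

```text
time_s: 5.22
tool_pos: [0.5639, 0.1568, 0.0958]
tool_rot: [180.0, -0.1, 21.1]
force: [-1.8, -1.7, 10.1]
grip_width: 0.0005
```

The head is at the hard stop: 10 N with the tip at 88 mm. I'll lift straight off.

Request:
move_arm --steps '[[[0, 0, 0], 0], [[0, 0, 0], 0], [[0, 0, -0.004], 0], [[0, 0, -0.01], 0], [[0, 0, -0.03], 0], [[0, 0, -0.06], 0], [[0, 0, -0.1], 0], [[0, 0, -0.14], 0], [[0, 0, -0.156], 0], [[0, 0, -0.156], 0], [[0, 0, -0.156], 0]]'

```text
time_s: 6.6
tool_pos: [0.5626, 0.1562, 0.2489]
tool_rot: [-180.0, 0.2, 21.1]
force: [0.4, -1.1, 0.1]
grip_width: 0.0003
```

```bash
python3 - <<'E'
from h import *
im,P=cloud("wrist"); save(cv2.resize(im[140:300,220:420],None,fx=4,fy=4,interpolation=cv2.INTER_CUBIC),'w2.png')
c=np.array([.5638,.1562]); d=P[...,:2]-c; r=np.hypot(d[...,0],d[...,1]); z=P[...,2]; lo=(z<.11)&(z>.06)
print('disc z',np.nanpercentile(z[lo&(r>.025)&(r<.043)],[5,25,50,75,90,98]),'top',np.nanmedian(z[lo&(r<.005)]))
# height vs azimuth in ring
a=np.degrees(np.arctan2(d[...,1],d[...,0]))
m=lo&(r>.027)&(r<.041)
for k in range(-180,180,5):
    s=m&(a>=k)&(a<k+5)
    print(k,s.sum(),np.round(np.median(z[s])*1000,1) if s.any() else '',end=' | ')
shift(.5638,.1562,.25)
E
```

```text
disc z [0.07186586 0.07259201 0.0731798  0.0739436  0.07988738 0.08522716] top 0.09005834012954736
-180 38 72.9 | -175 41 73.0 | -170 36 73.3 | -165 37 73.0 | -160 38 73.2 | -155 38 73.0 | -150 39 73.3 | -145 37 73.1 | -140 38 73.2 | -135 40 73.0 | -130 38 73.4 | -125 39 73.0 | -120 37 73.3 | -115 31 73.5 | -110 35 75.3 | -105 31 77.3 | -100 34 79.2 | -95 30 81.6 | -90 26 84.3 | -85 45 85.0 | -80 82 76.7 | -75 44 73.1 | -70 41 72.8 | -65 43 73.1 | -60 42 73.1 | -55 41 72.8 | -50 43 72.8 | -45 44 73.3 | -40 43 72.8 | -35 46 73.1 | -30 43 73.1 | -25 46 72.8 | -20 46 72.9 | -15 46 73.1 | -10 46 73.1 | -5 46 72.9 | 0 46 72.9 | 5 47 72.9 | 10 45 73.0 | 15 45 72.9 | 20 48 73.0 | 25 44 73.1 | 30 48 73.0 | 35 43 72.9 | 40 46 73.1 | 45 43 73.0 | 50 45 72.7 | 55 44 72.8 | 60 47 73.3 | 65 53 74.0 | 70 50 75.8 | 75 51 77.7 | 80 49 80.0 | 85 49 81.6 | 90 58 83.9 | 95 44 85.1 | 100 10 85.0 | 105 40 73.2 | 110 39 73.0 | 115 42 73.0 | 120 38 73.1 | 125 39 73.3 | 130 41 73.0 | 135 42 73.0 | 140 40 73.1 | 145 40 73.3 | 150 38 73.2 | 155 39 73.1 | 160 38 72.7 | 165 42 73.2 | 170 39 73.2 | 175 37 73.4 | tool [0.56252608 0.15618906 0.24874537] [-1.79973914e+02  1.71303105e-01  2.11337977e+01] 6.65 shift [ 0.0012  0.0004 -0.0013]
```

View pics/w2.png

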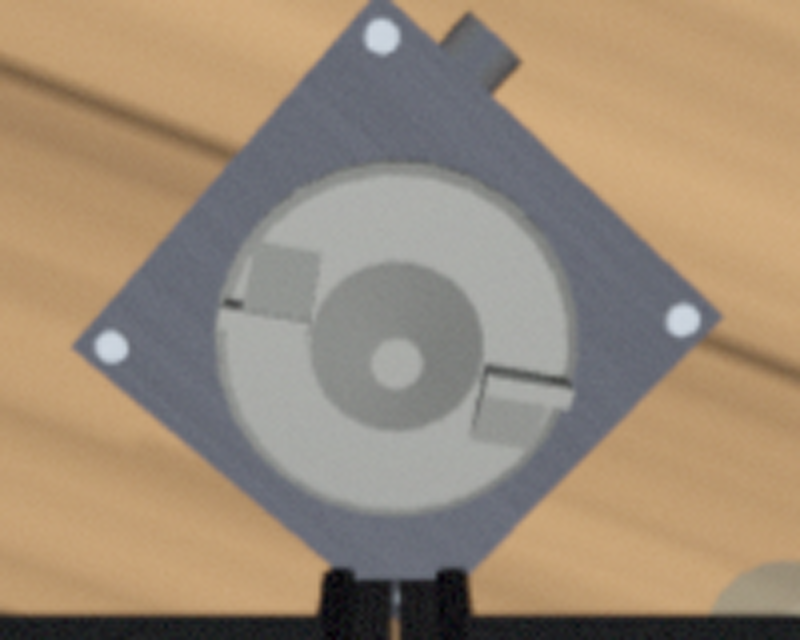

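Latched: the top is at 90.1 mm, the disc at 73 mm, and the head stays in with the fingers off. The crop shows the left rib's push face at (265,310), azimuth about 102.5°. I'll work out the arc for the fingertip.

```bash
python3 - <<'E'
from h import *
o=env.get_obs(); print(np.round(o["qpos"],1),o["tool_pos"],o["tool_rot"])
c=np.array([.5638,.1562]); p0=np.array([.5632,.1567]); y0=21.13; a=np.radians(y0)
X=np.array([np.cos(a),np.sin(a)]); Y=np.array([np.sin(a),-np.cos(a)])
for phi,gap in [(102.5,9),(102.5,4),(102.5,0)]+[(f,0) for f in (98,94,90,86,82,78,74,70,66,63,60,57)]:
    f=np.radians(phi); p=c+.038*np.array([np.cos(f),np.sin(f)])-(.0095+gap/1000)*np.array([np.sin(f),-np.cos(f)])
    print(phi,gap,np.round([(p-p0)@X,(p-p0)@Y],4),round(np.radians(y0-(phi-90)),3))
E
```

```text
[ 21.4  15.  -46.9  89.9  11.   80.1 -95.3] [0.56252608 0.15618906 0.24874537] [-1.79973914e+02  1.71303105e-01  2.11337977e+01]
102.5 9 [-0.0122 -0.0397] 0.151
102.5 4 [-0.0073 -0.0389] 0.151
102.5 0 [-0.0033 -0.0383] 0.151
98 0 [-0.0002 -0.0385] 0.229
94 0 [ 0.0025 -0.0384] 0.299
90 0 [ 0.0052 -0.0382] 0.369
86 0 [ 0.0079 -0.0378] 0.439
82 0 [ 0.0106 -0.0371] 0.508
78 0 [ 0.0132 -0.0363] 0.578
74 0 [ 0.0157 -0.0353] 0.648
70 0 [ 0.0182 -0.0342] 0.718
66 0 [ 0.0206 -0.0329] 0.788
63 0 [ 0.0223 -0.0318] 0.84
60 0 [ 0.024  -0.0306] 0.892
57 0 [ 0.0256 -0.0293] 0.945
```

Turning the wrist that way would take joint 7 close to its limit (about −149° of −154°). Instead I'll put the pad's width along the radius by turning counterclockwise, which leaves plenty of range.

```bash
python3 - <<'E'
from h import *
c=np.array([.5638,.1562]); p0=np.array([.5632,.1567]); y0=21.13
def rows(p0,y0,L,H=.0095):
    a=np.radians(y0); X=np.array([np.cos(a),np.sin(a)]); Y=np.array([np.sin(a),-np.cos(a)])
    for phi,gap in L:
        f=np.radians(phi); p=c+.034*np.array([np.cos(f),np.sin(f)])-(H+gap/1000)*np.array([np.sin(f),-np.cos(f)])
        print(phi,gap,np.round([(p-p0)@X,(p-p0)@Y],4),round(np.radians(y0-phi),3),np.round(p,4))
    return p
p=rows(p0,y0,[(102.5,14)])
print('then'); rows(p,102.5,[(102.5,8),(102.5,4),(102.5,0)]+[(f,0) for f in range(99,56,-3)])
E
```

```text
102.5 14 [-0.0178 -0.0365] -1.42 [0.5335 0.1843]
then
102.5 8 [-0.     0.006] 0.0 [0.5394 0.1856]
102.5 4 [0.   0.01] 0.0 [0.5433 0.1865]
102.5 0 [0.    0.014] 0.0 [0.5472 0.1873]
99 0 [0.0005 0.0161] 0.061 [0.5491 0.1883]
96 0 [0.0009 0.0179] 0.113 [0.5508 0.189 ]
93 0 [0.0011 0.0197] 0.166 [0.5525 0.1897]
90 0 [0.0013 0.0216] 0.218 [0.5543 0.1902]
87 0 [0.0013 0.0234] 0.271 [0.5561 0.1907]
84 0 [0.0013 0.0253] 0.323 [0.5579 0.191 ]
81 0 [0.0011 0.0271] 0.375 [0.5597 0.1913]
78 0 [0.0009 0.029 ] 0.428 [0.5616 0.1914]
75 0 [0.0005 0.0308] 0.48 [0.5634 0.1915]
72 0 [0.0001 0.0326] 0.532 [0.5653 0.1915]
69 0 [-0.0004  0.0343] 0.585 [0.5671 0.1913]
66 0 [-0.001   0.0361] 0.637 [0.569  0.1911]
63 0 [-0.0017  0.0378] 0.689 [0.5708 0.1908]
60 0 [-0.0025  0.0395] 0.742 [0.5726 0.1904]
57 0 [-0.0034  0.0411] 0.794 [0.5744 0.1899]
```

Request:
move_arm --steps '[[[-0.003, -0.006, 0.0], -0.16], [[-0.006, -0.012, 0.0], -0.32], [[-0.009, -0.018, 0.0], -0.48], [[-0.012, -0.024, 0.0], -0.64], [[-0.015, -0.03, 0.0], -0.8], [[-0.018, -0.0365, 0.0], -0.96], [[-0.018, -0.0365, 0.02], -1.12], [[-0.018, -0.0365, 0.05], -1.28], [[-0.018, -0.0365, 0.09], -1.42], [[-0.018, -0.0365, 0.12], -1.42], [[-0.018, -0.0365, 0.14], -1.42], [[-0.018, -0.0365, 0.152], -1.42], [[-0.018, -0.0365, 0.16], -1.42], [[-0.018, -0.0365, 0.164], -1.42], [[-0.018, -0.0365, 0.164], -1.42], [[-0.018, -0.0365, 0.164], -1.42]]'

```text
time_s: 8.65
tool_pos: [0.5339, 0.1843, 0.0871]
tool_rot: [179.9, 0.0, 102.5]
force: [0.1, -0.6, -0.2]
grip_width: 0.0004
```

```bash
python3 - <<'E'
from h import *
im,P=cloud("wrist"); save(im[100:480,120:520],'w3.png')
o=env.get_obs(); print({k:np.round(o[k],3) for k in("time_s","tool_pos","tool_rot","force","wrist_torque","qpos")})
E
```

```text
{'time_s': np.float64(8.7), 'tool_pos': array([0.534, 0.184, 0.087]), 'tool_rot': array([1.79939e+02, 1.20000e-02, 1.02488e+02]), 'force': array([-0.088,  0.85 , -0.192]), 'wrist_torque': array([-0.018, -0.079,  0.011]), 'qpos': array([ 24.906,  24.364, -55.972, 103.492,  22.382,  64.038, -26.259])}
```

View pics/w3.png

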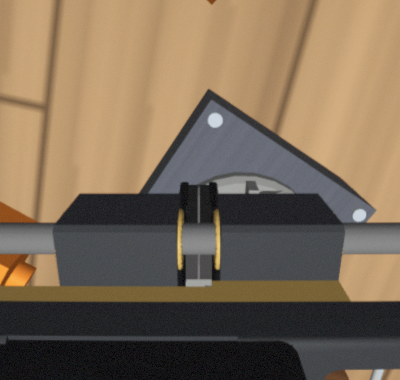

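The fingertips (198,190) stand on the bare disc side with the rib (255,185) to their right along tool +y, and there is no contact. I'll push round the arc.

Request:
move_arm --steps '[[[0, 0.004, 0], 0], [[0, 0.008, 0], 0], [[0, 0.011, 0], 0], [[0, 0.014, 0], 0], [[0.0005, 0.016, 0], 0.06], [[0.001, 0.018, 0], 0.113], [[0.001, 0.0197, 0], 0.166], [[0.0013, 0.0216, 0], 0.218], [[0.0013, 0.0234, 0], 0.27], [[0.0013, 0.0253, 0], 0.323], [[0.001, 0.027, 0], 0.375], [[0.001, 0.029, 0], 0.428], [[0.0005, 0.031, 0], 0.48], [[0, 0.0326, 0], 0.532], [[-0.0004, 0.0343, 0], 0.585]]'

```text
time_s: 10.58
tool_pos: [0.5663, 0.192, 0.0865]
tool_rot: [-179.9, 0.0, 68.9]
force: [-1.8, 0.2, 1.0]
grip_width: 0.0007
```

The force of about 2 N against the push matches the return spring. I'll continue to about +0.2 rad.

Request:
move_arm --steps '[[[0, 0.0018, 0], 0.052], [[-0.0001, 0.0036, 0], 0.104], [[-0.0003, 0.0054, 0], 0.157], [[-0.0005, 0.0063, 0], 0.183], [[-0.0005, 0.0063, 0], 0.183]]'

```text
time_s: 11.2
tool_pos: [0.5728, 0.1903, 0.087]
tool_rot: [-180.0, -0.1, 58.6]
force: [-0.2, 4.6, 2.3]
grip_width: 0.0009
```

An upward force has appeared, so the head has probably released and is pushing against the tip. I'll lift straight up.

Request:
move_arm --steps '[[[0, 0, -0.002], 0], [[0, 0, -0.004], 0], [[0, 0, -0.006], 0], [[0, 0, -0.009], 0], [[0, 0, -0.014], 0], [[0, 0, -0.02], 0], [[0, 0, -0.04], 0], [[0, 0, -0.07], 0], [[0, 0, -0.11], 0], [[0, 0, -0.15], 0], [[0, 0, -0.165], 0], [[0, 0, -0.165], 0], [[0, 0, -0.165], 0]]'

```text
time_s: 12.82
tool_pos: [0.5722, 0.1879, 0.2502]
tool_rot: [-179.9, 0.1, 58.5]
force: [-0.1, -0.4, 0.1]
grip_width: 0.0005
```

```bash
python3 - <<'E'
from h import *
im,P=cloud("wrist"); save(im,'w4.png')
c=np.array([.5638,.1562]); d=P[...,:2]-c; r=np.hypot(d[...,0],d[...,1]); z=P[...,2]; lo=(z<.12)&(z>.06)
m=lo&(r>.025)&(r<.043); print('disc z',np.percentile(z[m],[5,25,50,75,98]),'top',np.nanmedian(z[lo&(r<.005)]),env.get_obs()["force"],env.get_obs()["time_s"])
q=P[m&(z>np.median(z[m])+.011)]-np.r_[c,0]; print(np.degrees(np.arctan2(q[:,1],q[:,0])).round()[::5])
E
```

```text
disc z [0.07927065 0.08009232 0.08063287 0.08122806 0.09206132] top 0.09758042238027193 [ 0.16200789  0.52347687 -0.93603326] 12.875
[65. 66. 66. 65. 69. 68. 67. 65. 66. 66. 68. 68. 66. 67. 69. 69. 68. 62.]
```

View pics/w4.png

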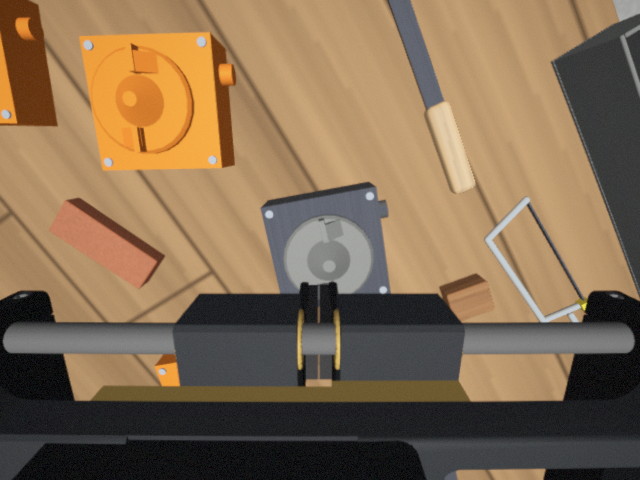

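The picture shows the head at (328,258) up again: top at 97.6 mm, disc at 80.6 mm, rib back at about 70° (twist near 0). The gripper is clear, so I'm handing in.

```bash
python3 -c "
from h import *
print(env.sign_off())"
```

```text
the job is handed in; nothing more can be done
None
```

The stop button test is done and handed in at about 13 s of the 42 s allowed.

- **Press and latch:** I pressed the grey mushroom on the dark box slowly to its hard stop, with about 10 N at the end. I then lifted straight off. From above, the head stayed in: top at 90.1 mm, disc at 73 mm.
- **Release:** I pushed one rib clockwise round the arc with the closed fingertips, with about 2 to 5 N of force on the tool. I then lifted straight up.
- **Last check:** The wrist camera, the only one used for this check, showed the head fully up: top at 97.6 mm, disc at 80.6 mm, rib turned back to about its unlatched angle. The gripper was about 14 cm clear of it and touching nothing.

I did not go near the start button or touch any loose thing, but I took no final picture of the whole bench to confirm that. No check failed. The only disagreement was in the first position measurements: the scene camera put the button axis 1 to 5 mm off, so I used the top and wrist cameras, which agreed.

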